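# Press a preserving jar's lid down four clicks and hold it

## Task

Get the preserving jar in the lid press ready for its clips: first wind the black handwheel on top clockwise, regrasping as often as you need, until it comes to its stop and the pad stands just over the glass lid. Then take the red grip of the ratchet lever at the foot of the press and swing it counterclockwise, seen from above, exactly four clicks on from where it rests, never a fifth. Finish there still gripping it, the lever on its fourth click and the lid under pressure, so that I can put the clips on; leave the two other jars, the dish of clips, the tin and the tongs where they are.

Things in the scene. Friction and masses are not known exactly. Their poses are not given: they have to be found in the camera images.
- press: lid press with an anthracite cast frame, fixed to the worktop: base plate 150 x 128 mm with a tail at the back, 16 mm high, steel column 25 mm thick at the back, head arm at 191 to 213 mm height. Origin on the vertical axis of jar, pad and wheel, at worktop height; its x axis points from there to the column, 92 mm away; z up.
- wheel (a joint): angle of the black handwheel on top (rad). Grows when wound clockwise seen from above, 0 at its stop (wound fully in; a dead stop); starts 2.2 to 3.4 rad short of it. Friction about 0.13 N m; stays where it is left. Lowers the pad 3 mm per rad; the wheel itself keeps its height.
- wheel_mid (a point): centre of the handwheel on the press axis. The wheel is a fluted black disc, 62 mm across, 20 mm thick (from 11 mm below this point to 9 mm above), a white dot on its face; the 15 mm thick steel spindle end stands 8 to 20 mm above its face. 13 mm are free between its rim and the head below; nothing else is beside it. Can be gripped across the rim from above.
- pad: round pressing pad (62 mm steel, 58 mm rubber face) on the spindle over the jar. Origin at the centre of its underside, which stands about 1 mm above the lid when the wheel is at its stop. It is sprung: gives way above 8 N, then 4 N per mm.
- ratchet (a joint): angle of the ratchet lever about the press axis (rad), grows counterclockwise seen from above. Starts near 0; click n rests near 0.2 n (click 4: 0.80). A sprung pawl climbs each tooth (4 to 8 N at the grip), then about 0.13 rad past the last click tips over and drives the lever on to the next; there it cannot go back. No stop at click 4. Each click lifts the jar 1.25 mm.
- lever: the ratchet lever: toothed steel hub under the lifting table, flat steel bar 17 mm wide and 9 mm thick at 20 to 29 mm height, and an upright red grip at its end. Origin on the press axis at worktop height; x points along the bar to the grip; z up.
- lever_grip (a point): middle of the lever's red grip: an upright round handle 21 mm thick, 48 mm high with a rounded top, 135 mm from the press axis. This point lies on its axis, 30 mm above the grip's foot, 60 mm above the worktop. Free all round, to be gripped from above; the grip does not spin on the lever.
- jar: glass preserving jar with pebbles and a glass lid without clips, 66 mm across, 127 mm high, standing loose on the round lifting table of the press (36 mm above the worktop), under the pad. Origin at the centre of its underside.
- filled_jar_a: bystander: closed glass jar, 79 x 69 x 130 mm, on the left of the press. Origin at the centre of its underside.
- filled_jar_b: bystander: closed glass jar, 69 x 77 x 132 mm, farther left. Origin at the centre of its underside.
- clip_dish: bystander: small dark oval dish with steel clips in it, 65 x 118 x 17 mm. Origin at the centre of its underside.
- tin: bystander: round green tin, 66 mm across, 45 mm high. Origin at the centre of its underside.
- tongs: bystander: bamboo tongs, 157 x 26 x 13 mm. Origin at the centre of the underside.
Mind the look-alikes: they are no part of the job. What is shaped like the jar but purple or yellow is not meant.

How it is judged:
On the way, in this order (a step that is already met when the one before it is completed fails the run):
1. the handwheel is wound to its stop while the lever still rests (value of joint wheel above -0.1 rad and value of joint ratchet below 0.1 rad), for 0.2 s.
2. the lever is on its fourth click and the pad presses on the lid (value of joint ratchet above 0.74 rad and contact force between pad and jar above 15 N), for 0.3 s.
At the end, for the whole second after the job is handed in: Wheel within 0.15 rad of its stop, lever on its fourth click (0.74 to 0.92 rad), the pad pressing the lid with over 15 N, jar upright and within 12 mm of the press axis, and the fingers still gripping the lever with over 6 N in all (all of step 2 and value of joint wheel above -0.15 rad and value of joint ratchet below 0.92 rad and contact force between the fingers and lever above 6 N and angle between jar's own z axis and vertical below 0.06 rad and horizontal distance between jar and press below 0.012 m); the arm keeps its last pose, push and grip.
It fails at once if the lever goes on to a fifth click (value of joint ratchet above 0.98 rad).
It fails at once if the lid is crushed (over 45 N) (contact force between pad and jar above 45 N).
It fails at once if another jar, the dish, the tin or the tongs is moved by more than 20 mm (distance of any of filled_jar_a, filled_jar_b, clip_dish, tin, tongs from where it was at the start of the episode above 0.02 m).
It also fails if it takes over 72 s, if anything falls off the work surface, if the arm or the gripper's body presses on something with over 40 N, if the wrist force passes 120 N, or if a joint passes its speed limit or range.

## Robot

A 6-joint arm with a two-finger parallel gripper is mounted at the origin on a cart in front of the work surface, level with it; the furniture and walls round the work are solid. World frame = base frame: x ahead of the robot, y to its left, z up, the work surface at z = 0. Lengths are in m, angles in rad, forces in N, time in s.
With the tool pointing down it reaches from about 0.35 to 0.875 m from the base axis. Payload 15.5 kg.
Tool frame: the origin (TCP) lies between the finger pads; the fingertips stand 22 mm ahead of it and the grasp point (between the pads) lies 3 mm ahead of it; z points along the fingers, y is the line along which they close (so a half turn about z gives the same grasp; the last joint's range is limited). The gripper opens to 85 mm and grips with 20 to 120 N. Pads are 22 mm wide; open, the fingers measure 114 mm over their backs; the gripper's body (76 mm by 85 mm) begins 54 mm behind the grasp point. The pads swing forward as they close: fully open they stand 13 mm farther back than shut.
Start: joints at [-1.401, 0.494, 1.345, -0, 1.302, -0.096], TCP at [0.164, -0.603, 0.225] pointing down, gripper open.
Joint ranges: [-2.91, 2.91], [-0.82, 2.16], [0.22, 2.67], [-1.22, 4.37], [0.12, 2.79], [-3.08, 3.08]. Speed limits (rad/s): [1.89, 1.89, 2.57, 3.01, 3.01, 3.01].

## Interface

Orientations are given as a rotation vector (axis times angle).
In Python, from rig import manip, vision gives the robot as it stands.
- The arm moves only by the shell command python3 -m handwheel 'ROWS' [FORCE]. ROWS is JSON, a list of rows, each a list of 3 entries, a list of its own where there are three numbers: the turn, a rotation vector about the tool's x, y, z scaled (see below), then the shift along the tool's x, y, z scaled (see below), then the gripper's target within -1 to 1 (shut at 1, half-way at 0, fully open at -1). In form: [[[rx, ry, rz], [x, y, z], fingers], ...]. A call has 1 to 12 rows; each row shifts and turns the commanded pose from where the row before left it, along the tool's axes as they then stand; what a row does not reach is not made up. The controller multiplies each number of a shift by 0.15 m and each number of a turn by pi rad. A row lasts 1/12 s, in which the tool goes at most 41.7 mm and 7.16 degrees, less where a joint would pass 70% of its speed; a pose out of reach is approached as far as the arm can. A call with a number of a shift or a turn outside -1 to 1 is refused whole. A call with a gripper value outside its range is refused whole. The fingers move at their own pace and stop on an object; FORCE is the grip in N (left out, the last holds). Time passes only in rows, so rows that do not move let the fingers close. It gives the time, the measured TCP pose, the force, the opening and the grip force at its end, in the units of the state.
- manip.state(): the state, without advancing time (a new reading comes with each control period).
- vision.camera(name): name is "side" or "top" or "wrist"; returns the picture (384x512x3 uint8, red, green, blue); there is no depth.
- vision.camera_params(name): a dict with "fx", "fy", "cx", "cy" (pixels), "R" (3x3) and "t" (3): a world point X has camera coordinates R X + t; the wrist camera has in their place "hand_eye" (4x4, takes a point from camera to tool coordinates, whose origin is the TCP and whose axes are the flange's). Camera axes: x right, y down, z forward; pixel columns grow to the right and rows downward; lengths in m; the calibration is good to about 2 mm. A picture is of the moment at which its call begins: read the wrist's pose just before it. camera_params takes no time and is no camera call.
- manip.finish_job(): hands the job in; it is judged then, once.
The state is a dict: "time_s": time; "joint_pos": joint angles; "joint_vel": joint speeds; "tau": joint torques, N m; "ee_pos": TCP position; "orientation": TCP orientation; "ft_force": force on the tool from outside, world axes, zero at the start; "moment": the same for the moment, N m; "width": finger opening in m; "gripper_force": force on a finger pad.
Only numpy, scipy, OpenCV 4.12 (cv2) and the standard library are available. Lean on these libraries where they do the work, as an engineer would, in place of code of your own. Each camera call takes 0.05 s, during which the arm holds its last target. There are 200 camera calls.

## Working session

There is one attempt and no reset: what is moved stays moved. The work goes in short steps, Python scripts to look and compute and a shell command to move; the robot and the scene stay as the last step left them, time stands still between calls to the robot, and variables do not carry over. Pictures are saved under pics/ and viewed, at most 10 in all, crops included, and the job is handed in when it is done.

```bash
mkdir -p pics; ls; python3 - <<'E'
from rig import manip, vision
import cv2, numpy as np
s=manip.state(); print(s)
for n in("side","top"):
    cv2.imwrite(f"pics/{n}0.png",vision.camera(n)[:,:,::-1]); p=vision.camera_params(n); print(n,p)
print(vision.camera_params("wrist"))
a=cv2.imread("pics/side0.png");b=cv2.imread("pics/top0.png")
cv2.imwrite("pics/both0.png",cv2.resize(np.vstack([a,b]),None,fx=.78,fy=.78))
E
```

```text
pics
{'time_s': 0.0, 'joint_pos': array([-1.40148333e+00,  4.94186024e-01,  1.34611205e+00,  4.76025775e-05,
        1.30246980e+00, -9.54639032e-02]), 'joint_vel': array([ 0.00096282,  0.00073445, -0.00064687,  0.0007285 ,  0.00022176,
       -0.001322  ]), 'tau': array([ 5.06057666e-03, -8.82151723e+01, -3.83860230e+01,  7.85266593e-05,
        1.02319228e-02, -2.57469821e-05]), 'ee_pos': array([ 0.16354037, -0.60286679,  0.22460494]), 'orientation': array([-3.11293876e+00, -4.14521795e-01, -3.88762077e-06]), 'ft_force': array([0.43602903, 0.73307679, 0.33514343]), 'moment': array([-0.00872219,  0.00493722, -0.03105578]), 'gripper_force': 0.0, 'width': 0.0851021183708148}
side {'fx': 361.3607183844305, 'fy': 361.3607183844305, 'cx': 253.19866095789206, 'cy': 196.00917283031953, 'R': array([[ 0.86913009,  0.4943064 , -0.01655522],
       [ 0.38008684, -0.68896886, -0.61713524],
       [-0.31645992,  0.53007839, -0.78668292]]), 't': array([-0.49112108,  0.08154929,  0.99176883])}
top {'fx': 479.45530944481135, 'fy': 479.45530944481135, 'cx': 251.88156288485266, 'cy': 186.4900426216894, 'R': array([[-0.00464491, -0.99997671, -0.00500141],
       [-0.99138795,  0.00525947, -0.13085207],
       [ 0.13087533,  0.00435055, -0.99138929]]), 't': array([0.21963971, 0.46895385, 1.18470719])}
{'fx': 276.216850323363, 'fy': 276.216850323363, 'cx': 248.1452245190152, 'cy': 193.40829348176487, 'hand_eye': array([[-1.60903167e-05, -9.59281922e-01, -2.82450339e-01,
         7.29179915e-02],
       [ 9.99999989e-01, -5.69385571e-05,  1.36412695e-04,
        -1.38558230e-03],
       [-1.46940547e-04, -2.82450334e-01,  9.59281912e-01,
        -1.48368991e-01],
       [ 0.00000000e+00,  0.00000000e+00,  0.00000000e+00,
         1.00000000e+00]])}
```

View pics/side0.png

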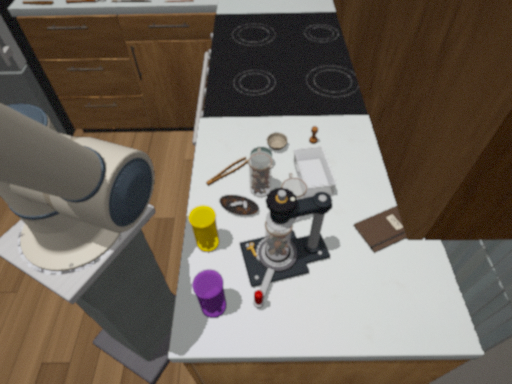

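View pics/top0.png

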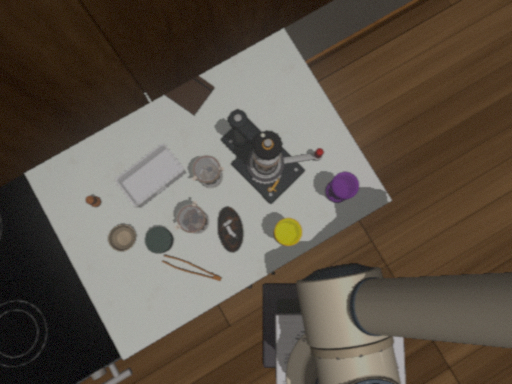

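Side view: the black wheel is at about (283,199), the red grip at (259,297). Top view: wheel (267,145), grip (319,153), column (237,118). The only other jar-like objects are a purple one at (342,186) and a yellow one at (288,231), both look-alikes to leave alone. There is only one red grip.

```bash
cat > h.py <<'E'
import numpy as np, cv2
from rig import manip, vision
from scipy.spatial.transform import Rotation as Rot
def cam(n):
    p=vision.camera_params(n)
    if n!="wrist": return p,p["R"].T,-p["R"].T@p["t"]
    s=manip.state(); Rt=Rot.from_rotvec(s["orientation"]).as_matrix(); H=p["hand_eye"]
    return p,Rt@H[:3,:3],s["ee_pos"]+Rt@H[:3,3]
def ray(c,uv):
    p,R,o=c; d=R@np.array([(uv[0]-p["cx"])/p["fx"],(uv[1]-p["cy"])/p["fy"],1.]); return o,d/np.linalg.norm(d)
def plane(c,uv,z):
    o,d=ray(c,uv); return o+d*(z-o[2])/d[2]
def tri(rays):
    A=0;b=0
    for o,d in rays:
        M=np.eye(3)-np.outer(d,d);A=A+M;b=b+M@o
    return np.linalg.solve(A,b)
def red(im):
    h=cv2.cvtColor(im,cv2.COLOR_RGB2HSV); m=(((h[...,0]<8)|(h[...,0]>172))&(h[...,1]>150)&(h[...,2]>90)).astype(np.uint8)
    n,l,s,c=cv2.connectedComponentsWithStats(m); i=1+np.argmax(s[1:,4]); return c[i],s[i]
E
python3 - <<'E'
from h import *
ims={n:cv2.imread(f"pics/{n}0.png")[:,:,::-1].copy() for n in("side","top")}
r=[]
for n in ims:
    c,s=red(ims[n]); print(n,c,s); r.append(ray(cam(n),c))
print("grip tri",tri(r), "top plane .07",plane(cam("top"),red(ims["top"])[0],.07))
a=cv2.resize(ims["side"][170:320,200:350],(390,390),interpolation=2); b=cv2.resize(ims["top"][95:215,215:335],(400,400),interpolation=2)
cv2.imwrite("pics/crop.png",np.hstack([np.pad(a,((0,10),(0,10),(0,0))),b])[:,:,::-1])
E
```

```text
side [257.88461538 295.05769231] [255 291   7   9  52]
top [319.125      151.66666667] [317 149   5   6  24]
grip tri [0.55126752 0.04900125 0.06563261] top plane .07 [0.5510641  0.05016381 0.07      ]
```

View pics/crop.png

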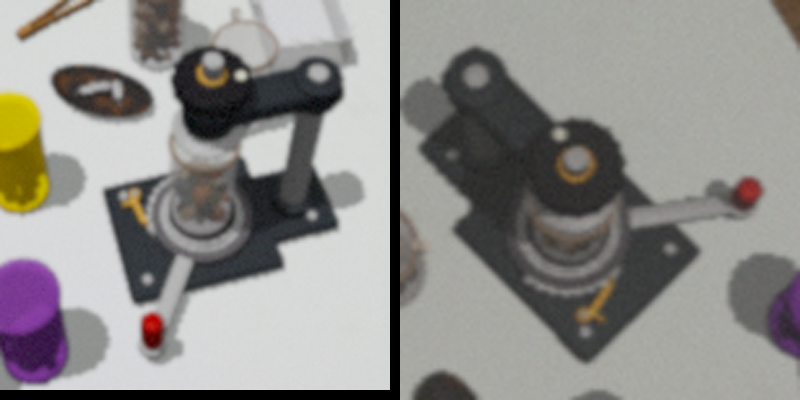

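```bash
python3 - <<'E'
from h import *
T,S=cam("top"),cam("side")
print("spindle tip tri",tri([ray(T,(267.5,142.1)),ray(S,(282,193))]))
print("face tri",tri([ray(T,(267.5,144.5)),ray(S,(282,198.5))]))
for z in(.246,):print("face plane",plane(T,(267.5,144.5),z),plane(S,(282,198.5),z))
print("dot",plane(T,(263,134.8),.246),plane(S,(200+241/2.6,170+75/2.6),.246))
print("column",plane(T,(237.8,117.5),.213),plane(S,(200+318/2.6,170+72/2.6),.213))
print("yellow",plane(T,(288,231),.1),"purple",plane(T,(342,186),.1))
E
```

```text
spindle tip tri [0.53154272 0.18333296 0.26455297]
face tri [0.53135332 0.18340896 0.24630836]
face plane [0.53084894 0.18301103 0.246     ] [0.53177244 0.18409947 0.246     ]
dot [0.55183501 0.19233894 0.246     ] [0.55096406 0.19368675 0.246     ]
column [0.59906041 0.2467246  0.213     ] [0.59557048 0.25093635 0.213     ]
yellow [0.35447832 0.13217969 0.1       ] purple [0.46101865 0.0016127  0.1       ]
```

```bash
python3 -m handwheel '[[[0,0,0],[0,0,-0.23],-1],[[0,0,0],[0,0,-0.23],-1],[[0,0,0],[0,0,-0.23],-1],[[0,0,0],[0,0,-0.23],-1],[[0,0,0],[0.156,-0.184,0],-1],[[0,0,0],[0.156,-0.184,0],-1],[[0,0,0],[0.156,-0.184,0],-1],[[0,0,0],[0.156,-0.184,0],-1],[[0,0,0],[0.156,-0.184,0],-1],[[0,0,0],[0.156,-0.184,0],-1],[[0,0,0],[0.156,-0.184,0],-1],[[0,0,0],[0.156,-0.184,0],-1]]'
python3 -m handwheel '[[[0,0,0],[0.156,-0.184,0],-1],[[0,0,0],[0.156,-0.184,0],-1],[[0,0,0],[0.156,-0.184,0],-1],[[0,0,0],[0.156,-0.184,0],-1],[[0,0,0],[0.156,-0.184,0],-1],[[0,0,0],[0.156,-0.184,0],-1],[[0,0,0],[0.156,-0.184,0],-1],[[0,0,0],[0.156,-0.184,0],-1],[[0,0,0],[0.156,-0.184,0],-1],[[0,0,0],[0.156,-0.184,0],-1],[[0,0,0],[0.156,-0.184,0],-1],[[0,0,0],[0.156,-0.184,0],-1]]'
python3 -m handwheel '[[[0,0,0],[0.156,-0.184,0],-1],[[0,0,0],[0.156,-0.184,0],-1],[[0,0,0],[0.156,-0.184,0],-1],[[0,0,0],[0.156,-0.184,0],-1],[[0,0,0],[0,0,0],-1],[[0,0,0],[0,0,0],-1],[[0,0,0],[0,0,0],-1]]'; python3 -c "
from h import *
print(manip.state()['joint_pos'])"
```

```text
time_s: 1.1
ee_pos: [0.2867, -0.3393, 0.363]
orientation: [-3.114, -0.414, 0.0]
ft_force: [1.0, 1.0, 0.7]
width: 0.0852
gripper_force: 0.0
time_s: 2.1
ee_pos: [0.471, 0.054, 0.3631]
orientation: [3.114, 0.415, -0.0]
ft_force: [0.5, -0.9, -0.8]
width: 0.085
gripper_force: 0.0
time_s: 2.68
ee_pos: [0.5319, 0.1829, 0.3628]
orientation: [3.114, 0.415, -0.002]
ft_force: [0.8, -0.5, -0.2]
width: 0.0852
gripper_force: 0.0
[ 2.25183669e-01  3.00588963e-01  1.28215950e+00 -2.62525425e-04
  1.55987887e+00  1.53067576e+00]
```

```bash
python3 -m handwheel '[[[0,0,-0.039],[0,0,0],-1],[[0,0,-0.039],[0,0,0],-1],[[0,0,-0.039],[0,0,0],-1],[[0,0,-0.039],[0,0,0],-1],[[0,0,-0.039],[0,0,0],-1],[[0,0,-0.039],[0,0,0],-1],[[0,0,-0.039],[0,0,0],-1],[[0,0,-0.039],[0,0,0],-1],[[0,0,-0.039],[0,0,0],-1],[[0,0,-0.039],[0,0,0],-1],[[0,0,-0.039],[0,0,0],-1],[[0,0,-0.039],[0,0,0],-1]]' >/dev/null
python3 -m handwheel '[[[0,0,-0.039],[0,0,0],-1],[[0,0,-0.039],[0,0,0],-1],[[0,0,-0.039],[0,0,0],-1],[[0,0,-0.039],[0,0,0],-1],[[0,0,-0.039],[0,0,0],-1],[[0,0,-0.039],[0,0,0],-1],[[0,0,-0.039],[0,0,0],-1],[[0,0,-0.039],[0,0,0],-1],[[0,0,-0.039],[0,0,0],-1],[[0,0,-0.039],[0,0,0],-1],[[0,0,-0.039],[0,0,0],-1],[[0,0,-0.039],[0,0,0],-1]]' 
python3 - <<'E'
from h import *
print(manip.state()['joint_pos'])
c=cam("wrist"); im=vision.camera("wrist"); cv2.imwrite("pics/w1.png",im[:,:,::-1])
p,R,o=c; q=R.T@(np.array([.5315,.1835,.246])-o); print("expected face px",q[0]/q[2]*p["fx"]+p["cx"],q[1]/q[2]*p["fy"]+p["cy"])
E
```

```text
time_s: 4.68
ee_pos: [0.5318, 0.1817, 0.3634]
orientation: [-0.107, 3.14, -0.0]
ft_force: [0.5, -0.6, -0.3]
width: 0.0853
gripper_force: 0.0
[ 2.23072673e-01  2.98948964e-01  1.28281561e+00 -1.76899748e-04
  1.55978553e+00 -1.41592636e+00]
expected face px 248.44986687789702 186.22027467276354
```

View pics/w1.png

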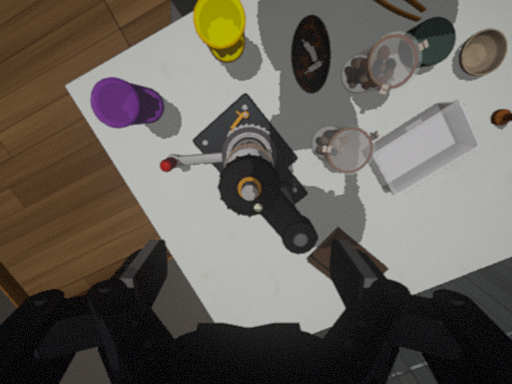

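The wrist view shows the wheel at (249,185), where I predicted it, with the fingers straddling it. I'll descend and grip.

```bash
python3 -m handwheel '[[[0,0,0],[0,0.01,0.133],-1],[[0,0,0],[0,0,0.133],-1],[[0,0,0],[0,0,0.133],-1],[[0,0,0],[0,0,0.133],-1],[[0,0,0],[0,0,0.133],-1],[[0,0,0],[0,0,0.127],-1],[[0,0,0],[0,0,0],-1],[[0,0,0],[0,0,0],-1],[[0,0,0],[0,0,0],1],[[0,0,0],[0,0,0],1],[[0,0,0],[0,0,0],1],[[0,0,0],[0,0,0],1]]' 40
python3 -m handwheel '[[[0,0,0],[0,0,0],1],[[0,0,0],[0,0,0],1],[[0,0,0],[0,0,0],1],[[0,0,0],[0,0,0],1]]'
python3 -c "
from h import *
s=manip.state();print(s['moment'],s['joint_pos'])"
```

```text
time_s: 5.73
ee_pos: [0.5325, 0.1846, 0.2452]
orientation: [-0.099, 3.139, 0.0]
ft_force: [-0.8, 0.1, -0.5]
width: 0.0387
gripper_force: 0.0
time_s: 6.07
ee_pos: [0.5324, 0.183, 0.2449]
orientation: [-0.1, 3.139, -0.004]
ft_force: [-0.4, -14.6, 9.0]
width: 0.0127
gripper_force: 39.0
[-2.44872753  0.16616989  0.00728649] [ 0.22675319  0.38705049  1.47379017 -0.00294992  1.28067298 -1.40661979]
```

```bash
python3 - <<'E'
from h import *
a=vision.camera("side");b=vision.camera("wrist")
a=cv2.resize(a[130:330,170:370],(400,400),interpolation=2);b=cv2.resize(b,None,fx=.78,fy=.78)[:300]
cv2.imwrite("pics/c2.png",np.hstack([a,np.pad(b,((0,100),(0,0),(0,0)))])[:,:,::-1])
E
```

```text
(no output)
```

View pics/c2.png

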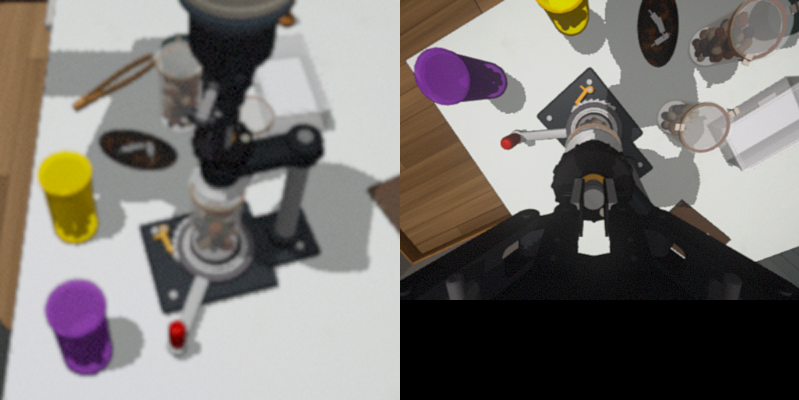

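The fingers passed over the face and closed on the spindle end (gap 13 mm), so the tips sit higher than I assumed. I'll open and go lower, watching the force.

```bash
python3 -m handwheel '[[[0,0,0],[0,0,0],-1],[[0,0,0],[0,0,0],-1],[[0,0,0],[0,0,0],-1],[[0,0,0],[0,0,0],-1],[[0,0,0],[0,0,0],-1],[[0,0,0],[0,0,0],-1],[[0,0,0],[0,0,0],-1],[[0,0,0],[0,0,0.02],-1],[[0,0,0],[0,0,0.02],-1],[[0,0,0],[0,0,0.02],-1],[[0,0,0],[0,0,0.02],-1],[[0,0,0],[0,0,0],-1]]' 20
python3 - <<'E'
from h import *
s=manip.state();print(s['moment'],s['ft_force'])
b=vision.camera("wrist");a=vision.camera("side")
a=cv2.resize(a[130:280,200:350],(400,400),interpolation=2);b=cv2.resize(b[84:,56:456],(400,300))
cv2.imwrite("pics/c3.png",np.hstack([a,np.pad(b,((0,100),(0,0),(0,0)))])[:,:,::-1])
E
```

```text
time_s: 7.17
ee_pos: [0.5318, 0.1845, 0.2316]
orientation: [0.1, -3.139, 0.0]
ft_force: [0.3, -0.2, -0.3]
width: 0.0856
gripper_force: 0.0
[ 0.01874955  0.02382499 -0.04890302] [ 0.26577822 -0.21231445 -0.31586533]
```

View pics/c3.png

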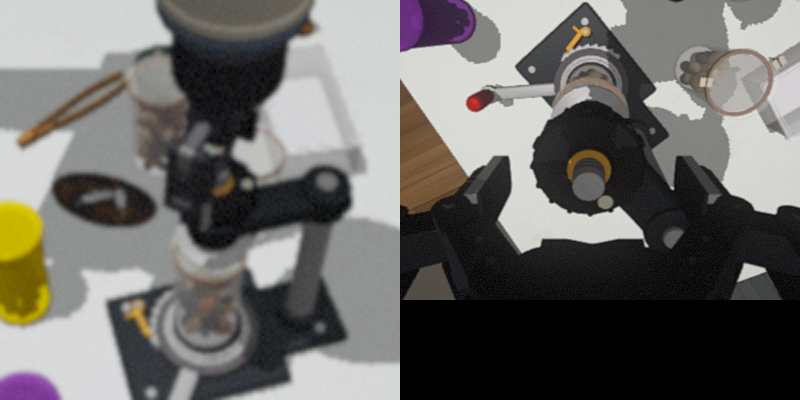

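```bash
python3 -m handwheel '[[[0,0,0],[0,0,0.025],-1],[[0,0,0],[0,0,0.025],-1],[[0,0,0],[0,0,0.025],-1],[[0,0,0],[0,0,0],-1]]'
python3 - <<'E'
from h import *
s=manip.state();print(s['moment'],s['ft_force'],s['ee_pos'])
E
python3 -m handwheel '[[[0,0,0],[0,0,0.02],-1],[[0,0,0],[0,0,0.02],-1],[[0,0,0],[0,0,0.02],-1],[[0,0,0],[0,0,0],-1]]'
python3 - <<'E'
from h import *
s=manip.state();print(s['moment'],s['ft_force'],s['ee_pos'])
E
python3 -m handwheel '[[[0,0,0],[0,0,0],0],[[0,0,0],[0,0,0],0],[[0,0,0],[0,0,0],0],[[0,0,0],[0,0,0],0],[[0,0,0],[0,0,0],0],[[0,0,0],[0,0,0],0]]'
```

```text
time_s: 7.6
ee_pos: [0.5317, 0.1845, 0.2202]
orientation: [0.1, -3.139, 0.0]
ft_force: [-1.0, -0.6, -0.5]
width: 0.0855
gripper_force: 0.0
[-0.00422045 -0.0141199  -0.00445906] [-1.03535847 -0.61321403 -0.52979473] [0.53170109 0.18445507 0.22018244]
time_s: 7.93
ee_pos: [0.5319, 0.1845, 0.2115]
orientation: [0.1, -3.139, 0.0]
ft_force: [-1.2, -0.5, -0.0]
width: 0.0856
gripper_force: 0.0
[ 0.01428084  0.00832697 -0.05792543] [-1.24280488 -0.47150108 -0.04332173] [0.53187303 0.18448632 0.21146703]
time_s: 8.43
ee_pos: [0.5325, 0.1828, 0.2129]
orientation: [-0.1, 3.139, -0.005]
ft_force: [-0.7, -16.7, 10.6]
width: 0.0613
gripper_force: 19.6
```

Now it's on the rim (61 mm). I'll centre to ease the side force, grip at 40 N and start winding.

```bash
python3 -m handwheel '[[[0,0,0],[0,-0.012,-0.006],1],[[0,0,0],[0,0,0],1],[[0,0,0],[0,0,0],1],[[0,0,0.02],[0,0,0],1],[[0,0,0.03],[0,0,0],1],[[0,0,0.03],[0,0,0],1],[[0,0,0.03],[0,0,0],1],[[0,0,0.03],[0,0,0],1]]' 40
python3 - <<'E'
from h import *
s=manip.state();print(s['moment'],s['joint_pos'][5])
E
```

```text
time_s: 9.1
ee_pos: [0.5324, 0.1823, 0.2133]
orientation: [0.594, 3.084, -0.002]
ft_force: [-0.6, -7.7, 5.9]
width: 0.0598
gripper_force: 47.3
[-1.54909114  0.24348433  0.14997   ] -0.9653911609634308
```

```bash
python3 -m handwheel '[[[0,0,0.03],[0,0,0],1],[[0,0,0.03],[0,0,0],1],[[0,0,0.03],[0,0,0],1],[[0,0,0.03],[0,0,0],1],[[0,0,0.03],[0,0,0],1],[[0,0,0.03],[0,0,0],1],[[0,0,0.03],[0,0,0],1],[[0,0,0.03],[0,0,0],1],[[0,0,0.03],[0,0,0],1],[[0,0,0.03],[0,0,0],1],[[0,0,0.03],[0,0,0],1],[[0,0,0.03],[0,0,0],1]]'
python3 - <<'E'
from h import *
s=manip.state();print(s['moment'],s['joint_pos'][5])
E
python3 -m handwheel '[[[0,0,0.03],[0,0,0],1],[[0,0,0.03],[0,0,0],1],[[0,0,0.03],[0,0,0],1],[[0,0,0.03],[0,0,0],1],[[0,0,0.03],[0,0,0],1]]'
python3 - <<'E'
from h import *
s=manip.state();print(s['moment'],s['joint_pos'][5])
E
```

```text
time_s: 10.1
ee_pos: [0.5316, 0.1819, 0.2132]
orientation: [2.155, 2.286, -0.003]
ft_force: [-5.2, -10.0, 8.3]
width: 0.0601
gripper_force: 47.6
[-1.64153159  1.29284608  0.14552744] 0.165536204492338
time_s: 10.52
ee_pos: [0.5313, 0.182, 0.2132]
orientation: [2.629, 1.72, -0.004]
ft_force: [-7.3, -9.7, 10.2]
width: 0.0601
gripper_force: 47.7
[-1.27735883  1.58489693  0.12552094] 0.6367746973647441
```

```bash
cat > m.py <<'E'
from h import *
s=manip.state();print("M",s['moment'].round(3),"j6",s['joint_pos'][5].round(3))
E
for i in 1; do python3 -m handwheel '[[[0,0,0.02],[0,0,0],1],[[0,0,0.02],[0,0,0],1],[[0,0,0.02],[0,0,0],1],[[0,0,0.02],[0,0,0],1]]'|grep ft_; python3 m.py; done
python3 -m handwheel '[[[0,0,0.02],[0,0,0],1],[[0,0,0.02],[0,0,0],1],[[0,0,0.02],[0,0,0],1],[[0,0,0.02],[0,0,0],1]]'|grep ft_; python3 m.py
python3 -m handwheel '[[[0,0,0.02],[0,0,0],1],[[0,0,0.02],[0,0,0],1]]'|grep ft_; python3 m.py
```

```text
ft_force: [-8.0, -8.1, 10.7]
M [-1.021  1.707  0.154] j6 0.887
ft_force: [-9.1, -7.1, 10.8]
M [-0.708  1.748  0.082] j6 1.138
ft_force: [-10.8, -6.3, 11.3]
M [-0.494  1.762  0.147] j6 1.264
```

```bash

python3 -m handwheel '[[[0,0,0.02],[0,0,0],1],[[0,0,0.02],[0,0,0],1],[[0,0,0.02],[0,0,0],1],[[0,0,0],[0,0,0],1]]'|grep ft_; python3 m.py
python3 -m handwheel '[[[0,0,0.02],[0,0,0],1],[[0,0,0.02],[0,0,0],1],[[0,0,0],[0,0,0],1]]'|grep ft_; python3 m.py
```

```text
ft_force: [-6.5, -5.1, 7.1]
M [-0.426  1.185 -0.083] j6 1.453
ft_force: [-1.1, -3.7, 1.6]
M [-0.457  0.032  0.54 ] j6 1.577
```

```bash

python3 -m handwheel '[[[0,0,0.01],[0,0,0],1],[[0,0,0.01],[0,0,0],1],[[0,0,0],[0,0,0],1],[[0,0,0],[0,0,0],1],[[0,0,0],[0,0,0],1]]'; python3 m.py
```

```text
time_s: 12.35
ee_pos: [0.5328, 0.1828, 0.2132]
orientation: [3.131, 0.252, 0.002]
ft_force: [4.1, -1.7, -0.2]
width: 0.0599
gripper_force: 44.0
M [-0.439 -0.72   1.132] j6 1.635
```

The moment has risen to 1.1 N m, well above the 0.13 N m friction, so the wheel is at its stop. I'll release, lift, go over the lever grip and turn the tool.

```bash

python3 -m handwheel '[[[0,0,0],[0,0,0],-1],[[0,0,0],[0,0,0],-1],[[0,0,0],[0,0,0],-1],[[0,0,0],[0,0,0],-1],[[0,0,0],[0,0,0],-1],[[0,0,0],[0,0,0],-1],[[0,0,0],[0,0,-0.1],-1],[[0,0,0],[0,0,-0.2],-1],[[0,0,0],[0,0,-0.2],-1],[[0,0,0],[0,0,-0.2],-1],[[0,0,0],[-0.006,0.225,0],-1],[[0,0,0],[-0.006,0.225,0],-1]]'
python3 -m handwheel '[[[0,0,0],[-0.006,0.225,0],-1],[[0,0,0],[-0.006,0.225,0],-1],[[0,0,0.037],[0,0,0],-1],[[0,0,0.037],[0,0,0],-1],[[0,0,0.037],[0,0,0],-1],[[0,0,0.037],[0,0,0],-1],[[0,0,0.037],[0,0,0],-1],[[0,0,0.037],[0,0,0],-1],[[0,0,0.037],[0,0,0],-1],[[0,0,0.037],[0,0,0],-1],[[0,0,0.037],[0,0,0],-1],[[0,0,0.037],[0,0,0],-1]]'
python3 -m handwheel '[[[0,0,0.037],[0,0,0],-1],[[0,0,0.037],[0,0,0],-1],[[0,0,0],[0,0,0],-1],[[0,0,0],[0,0,0],-1]]'; python3 m.py
python3 - <<'E'
from h import *
c=cam("wrist"); im=vision.camera("wrist"); t=vision.camera("top");s=vision.camera("side")
u,st=red(im);print(u,st, "plane .075",plane(c,u,.072))
print(tri([ray(cam("side"),red(s)[0]),ray(c,u)]))
cv2.imwrite("pics/w4.png",np.hstack([cv2.resize(im,(400,300)),cv2.resize(s[150:300,200:400],(400,300),interpolation=2)])[:,:,::-1])
E
```

```text
time_s: 13.35
ee_pos: [0.5418, 0.1163, 0.32]
orientation: [-3.131, -0.253, -0.006]
ft_force: [0.4, -0.1, -0.5]
width: 0.0853
gripper_force: 0.0
time_s: 14.35
ee_pos: [0.5498, 0.0489, 0.318]
orientation: [2.749, -1.52, -0.0]
ft_force: [0.3, -0.1, 0.2]
width: 0.0856
gripper_force: 0.0
time_s: 14.68
ee_pos: [0.5499, 0.0489, 0.318]
orientation: [2.563, -1.817, -0.0]
ft_force: [-0.3, -0.2, 0.1]
width: 0.0853
gripper_force: 0.0
M [-0.038 -0.028 -0.013] j6 2.784
[246.70833333 163.275     ] [241 158  12  12 120] plane .075 [0.55279638 0.05008099 0.072     ]
[0.55103373 0.05065055 0.06264306]
```

View pics/w4.png

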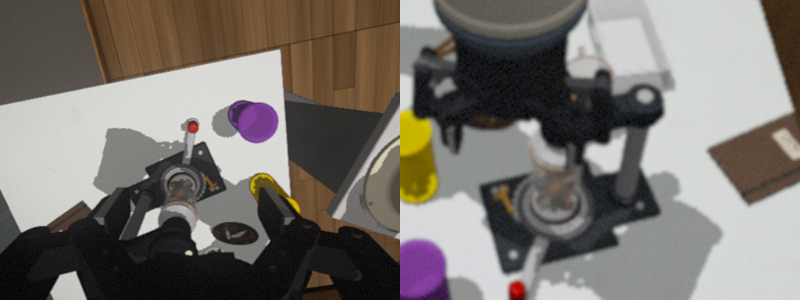

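```bash

python3 -m handwheel '[[[0,0,0],[0,-0.012,0.23],-1],[[0,0,0],[0,0,0.23],-1],[[0,0,0],[0,0,0.23],-1],[[0,0,0],[0,0,0.23],-1],[[0,0,0],[0,0,0.23],-1],[[0,0,0],[0,0,0.23],-1],[[0,0,0],[0,0,0],-1],[[0,0,0],[0,0,0],-1]]'
python3 -m handwheel '[[[0,0,0],[0,0,0.105],-1],[[0,0,0],[0,0,0.105],-1],[[0,0,0],[0,0,0.105],-1],[[0,0,0],[0,0,0],-1]]'
python3 -m handwheel '[[[0,0,0],[0,0,0.105],-1],[[0,0,0],[0,0,0.105],-1],[[0,0,0],[0,0,0],-1],[[0,0,0],[0,0,0],-1]]'
python3 m.py
python3 - <<'E'
from h import *
c=cam("wrist"); im=vision.camera("wrist"); u,st=red(im);print(u,st,plane(c,u,.07))
s=vision.camera("side")
cv2.imwrite("pics/w5.png",np.hstack([cv2.resize(im,(400,300)),cv2.resize(s[200:350,180:380],(400,300),interpolation=2)])[:,:,::-1])
E
```

```text
time_s: 15.5
ee_pos: [0.5509, 0.0495, 0.1105]
orientation: [2.56, -1.819, -0.004]
ft_force: [0.5, -0.1, 1.1]
width: 0.0849
gripper_force: 0.0
time_s: 15.83
ee_pos: [0.552, 0.0495, 0.0641]
orientation: [-2.56, 1.82, -0.0]
ft_force: [-1.1, 1.3, -0.5]
width: 0.0852
gripper_force: 0.0
time_s: 16.17
ee_pos: [0.5526, 0.0495, 0.0339]
orientation: [-2.559, 1.82, -0.002]
ft_force: [1.3, 0.6, 0.2]
width: 0.0856
gripper_force: 0.0
M [ 0.105 -0.146 -0.025] j6 2.789
[247. 269.] [247 269   1   1   1] [0.55464947 0.04911439 0.07      ]
```

View pics/w5.png

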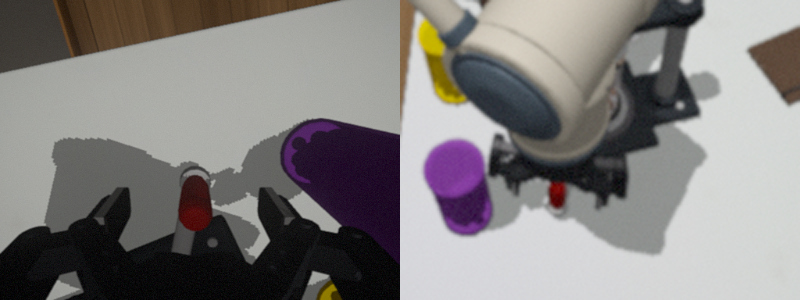

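The red grip at (195,205) stands between the fingers, and the purple look-alike is clear. I'll close.

```bash

python3 -m handwheel '[[[0,0,0],[0,0,0],1],[[0,0,0],[0,0,0],1],[[0,0,0],[0,0,0],1],[[0,0,0],[0,0,0],1],[[0,0,0],[0,0,0],1],[[0,0,0],[0,0,0],1],[[0,0,0],[0,0,0],1],[[0,0,0],[0,0,0],1],[[0,0,0],[0,0,0],1],[[0,0,0],[0,0,0],1],[[0,0,0],[0,0,0],1],[[0,0,0],[0,0,0],1]]' 40; python3 m.py
python3 - <<'E'
from h import *
s=manip.state();Rt=Rot.from_rotvec(s["orientation"]).as_matrix();print(s['ft_force'],Rt.round(3))
E
```

```text
time_s: 17.27
ee_pos: [0.5516, 0.0495, 0.0323]
orientation: [2.56, -1.821, -0.0]
ft_force: [-0.9, -0.7, 6.0]
width: 0.0195
gripper_force: 39.1
M [-0.053  0.276  0.029] j6 2.789
[-0.87292186 -0.69070862  6.03828099] [[ 0.328 -0.945 -0.   ]
 [-0.945 -0.328  0.   ]
 [-0.     0.    -1.   ]]
```

```bash
cat > a.py <<'E'
from h import *
s=manip.state();C=np.array([.5315,.1835]);d=s["ee_pos"][:2]-C
f=s["ft_force"];r=d/np.hypot(*d);t=np.array([-r[1],r[0]])
al=np.arctan2(d[1],d[0]);x=Rot.from_rotvec(s["orientation"]).as_matrix()[:,0]
print("r %.4f ratchet %.3f toolturn %.3f z %.4f | Fr %.1f Ft %.1f Fz %.1f Mz %.2f"%(np.hypot(*d),al+1.4218,np.arctan2(x[1],x[0])+1.2367,s["ee_pos"][2],f[:2]@r,f[:2]@t,f[2],s["moment"][2]))
E
python3 a.py
python3 -m handwheel '[[[0,0,-0.0159],[0.0073,-0.0446,0],1],[[0,0,-0.0159],[0.0073,-0.0446,0],1],[[0,0,0],[0,0,0],1]]'|grep -E 'width|grip';python3 a.py
python3 -m handwheel '[[[0,0,-0.0159],[0.0073,-0.0446,0],1],[[0,0,-0.0159],[0.0073,-0.0446,0],1],[[0,0,0],[0,0,0],1],[[0,0,0],[0,0,0],1]]'|grep -E 'width|grip';python3 a.py
```

```text
r 0.1355 ratchet -0.000 toolturn -0.000 z 0.0323 | Fr 0.6 Ft -1.0 Fz 6.0 Mz 0.03
width: 0.0196
gripper_force: 39.4
r 0.1356 ratchet 0.101 toolturn 0.103 z 0.0323 | Fr -1.3 Ft -1.0 Fz 7.2 Mz -0.04
width: 0.0192
gripper_force: 39.9
r 0.1355 ratchet 0.199 toolturn 0.199 z 0.0323 | Fr -1.4 Ft -3.3 Fz 8.5 Mz 0.01
```

```bash

python3 -m handwheel '[[[0,0,-0.0159],[0.0073,-0.0446,0],1],[[0,0,-0.0159],[0.0073,-0.0446,0],1],[[0,0,-0.0159],[0.0073,-0.0446,0],1],[[0,0,-0.0159],[0.0073,-0.0446,0],1],[[0,0,0],[0,0,0],1],[[0,0,0],[0,0,0],1]]'|grep -E 'width|grip';python3 a.py
python3 -m handwheel '[[[0,0,-0.0159],[0.0073,-0.0446,0],1],[[0,0,-0.0159],[0.0073,-0.0446,0],1],[[0,0,-0.0159],[0.0073,-0.0446,0],1],[[0,0,-0.0159],[0.0073,-0.0446,0],1],[[0,0,0],[0,0,0],1],[[0,0,0],[0,0,0],1]]'|grep -E 'width|grip';python3 a.py
```

```text
width: 0.0193
gripper_force: 39.9
r 0.1355 ratchet 0.400 toolturn 0.399 z 0.0323 | Fr -2.7 Ft -0.9 Fz 6.9 Mz 0.14
width: 0.0193
gripper_force: 40.0
r 0.1354 ratchet 0.600 toolturn 0.599 z 0.0323 | Fr -2.9 Ft -0.5 Fz 5.9 Mz 0.15
```

```bash

python3 -m handwheel '[[[0,0,-0.0159],[0.0073,-0.0446,0],1],[[0,0,-0.0159],[0.0073,-0.0446,0],1],[[0,0,0],[0,0,0],1]]';python3 a.py
python3 -m handwheel '[[[0,0,-0.008],[0.0037,-0.0223,0],1],[[0,0,-0.008],[0.0037,-0.0223,0],1],[[0,0,-0.008],[0.0037,-0.0223,0],1],[[0,0,-0.008],[0.0037,-0.0223,0],1],[[0,0,0],[0,0,0],1],[[0,0,0],[0,0,0],1],[[0,0,0],[0,0,0],1]]';python3 a.py
```

```text
time_s: 19.1
ee_pos: [0.6329, 0.0939, 0.0323]
orientation: [3.029, -0.831, -0.002]
ft_force: [-3.5, -0.1, 8.0]
width: 0.0194
gripper_force: 40.1
r 0.1353 ratchet 0.698 toolturn 0.701 z 0.0323 | Fr -2.6 Ft -2.4 Fz 8.0 Mz -0.03
time_s: 19.68
ee_pos: [0.6413, 0.1044, 0.0323]
orientation: [3.066, -0.682, -0.001]
ft_force: [-3.0, -0.4, 7.4]
width: 0.0194
gripper_force: 40.3
r 0.1353 ratchet 0.797 toolturn 0.799 z 0.0323 | Fr -2.2 Ft -2.1 Fz 7.4 Mz 0.14
```

```bash
python3 - <<'E'
from h import *
im=vision.camera("wrist"); s=vision.camera("side"); t=vision.camera("top")
print("red side",red(s))
cv2.imwrite("pics/w6.png",np.hstack([cv2.resize(im,(400,300)),cv2.resize(s[180:330,200:400],(400,300),interpolation=2)])[:,:,::-1])
E
```

```text
Traceback (most recent call last):
  File "h.py", line 20, in red
    n,l,s,c=cv2.connectedComponentsWithStats(m); i=1+np.argmax(s[1:,4]); return c[i],s[i]
                                                     ~~~~~~~~~^^^^^^^^^
ValueError: attempt to get argmax of an empty sequence
```

Picture failed because the grip is hidden in the side view. I'll feel for the pawl instead: ease back 0.03 rad and see whether the lever blocks.

```bash

python3 -m handwheel '[[[0,0,0],[-0.004,0.0134,0],1],[[0,0,0],[-0.004,0.0134,0],1],[[0,0,0],[0,0,0],1],[[0,0,0],[0,0,0],1]]'|grep grip;python3 a.py
python3 -m handwheel '[[[0,0,0],[0.004,-0.0134,0],1],[[0,0,0],[0.004,-0.0134,0],1],[[0,0,0],[0.0015,-0.009,0],1],[[0,0,0],[0,0,0],1],[[0,0,0],[0,0,0],1],[[0,0,0],[0,0,0],1]]'|grep grip;python3 a.py
```

```text
gripper_force: 39.7
r 0.1354 ratchet 0.775 toolturn 0.798 z 0.0324 | Fr -2.3 Ft 6.3 Fz 0.9 Mz -0.42
gripper_force: 40.6
r 0.1353 ratchet 0.805 toolturn 0.799 z 0.0323 | Fr -3.1 Ft -3.6 Fz 8.3 Mz 0.28
```

```bash
python3 - <<'E'
from h import *
im=vision.camera("wrist"); s=vision.camera("side"); t=vision.camera("top")
cv2.imwrite("pics/w6.png",np.vstack([np.hstack([cv2.resize(im,(400,300)),cv2.resize(s[150:300,200:400],(400,300),interpolation=2)]),np.pad(cv2.resize(t[90:240,180:380],(400,300),interpolation=2),((0,0),(0,400),(0,0)))])[:,:,::-1])
E
python3 a.py
```

```text
r 0.1353 ratchet 0.805 toolturn 0.799 z 0.0323 | Fr -3.7 Ft -3.9 Fz 7.7 Mz 0.26
```

View pics/w6.png

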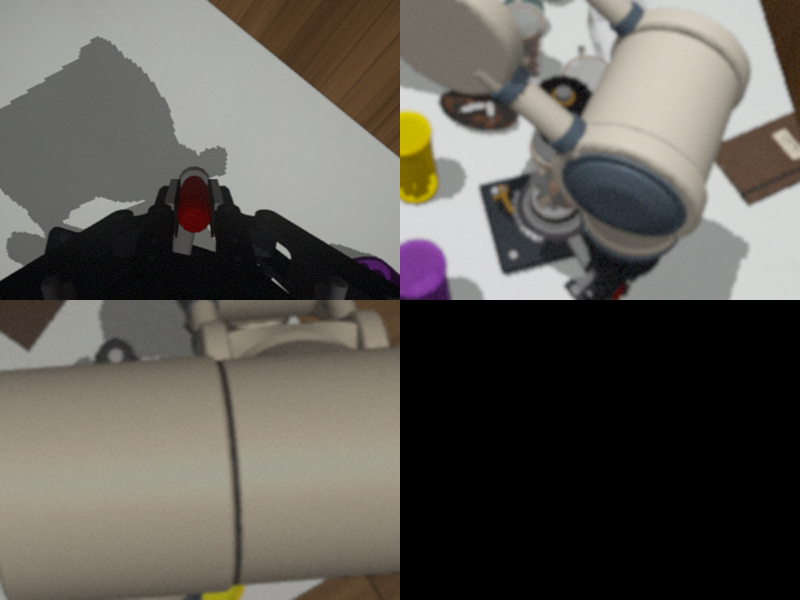

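The wrist view shows the red grip (195,205) held between both pads. The lever turned about 0.80 rad and blocks when eased back. Handing in.

```bash
python3 -c "
from rig import manip
print(manip.finish_job())"
```

```text
the job is handed in; nothing more can be done
None
```

I handed the job in with the handwheel wound to its stop, the lever at about 0.80 rad (click 4, resisting when eased back) and still gripped at 40 N; I never measured the pad force on the lid or checked the jar and bystanders up close, and no verdict came back.

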